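# Shut the test box and work the guarded foot pedal

## Task

Run the connector test: first press the test box's raised lid down past its detent so that it stays fully shut. Then reach in under the guard and press the foot pedal right down to its stop, hold it there for a good second, and let it come back up. Never press the pedal while the lid is open, and leave the other things on the bench where they are.

Things in the scene. Friction and masses are not known exactly. Their poses are not given: they have to be found in the camera images.
- test_box: Test box: grey steel box, 200 (x) x 220 (y) x 85 mm high, fixed to the bench, a wooden connector board inside, a flat aluminium lid on top. Origin: centre of its underside; z up; its front looks along its own -x, to the robot; the lid's hinge is its +x rim. It stands left or right of the robot, the pedal unit on the other side.
- lid (a joint): Lid angle, rad: 0 = shut flat on the box, 1.1 = raised most. The front edge rises, the top face then leans to the box's +x. Its stiff hinge keeps it wherever it is left; it starts at 0.6 to 0.95 and swings with about 1 to 2 N at the front edge. In the last 0.1 rad a sprung roller resists (about 12 N at the front edge); past that it snaps shut and is held.
- lid_edge (a point): Point on the lid's top face, on its middle line, 185 mm from the hinge axis and 15 mm in from the free front edge. z is normal to the lid's top face (outwards), x points from the free edge to the hinge. The lid plate is 200 x 220 x 12 mm; this point is 98 mm above the bench when shut.
- lid_hinge (a point): Middle of the lid's hinge axis, 100 mm to +x of the box's centre and 92 mm above the bench, at the middle of the lid's thickness. The axis is along the box's y.
- pedal_unit: Foot-pedal unit fixed to the bench: dark steel base plate 230 (x) x 160 (y) x 12 mm with the pedal and a guard of steel bars over it. Origin: centre of the underside; z up; the open front, where the pedal's free end comes out, looks along its own -x, to the robot. The guard leaves no room for an upright hand: come from the front, leaning about 30 to 45 degrees, fingers forward and down.
- pedal (a joint): Angle of the pedal, rad: 0 = up, at rest; 0.2 = fully down on its stop (the tread is then level). A spring returns it: about 7 N at the press point starts it and about 13 N holds it on the stop.
- pedal_press (a point): Where to press: on the tread's top, on its middle line, 153 mm from the hinge axis, 12 mm in from the free end; straight below the front roof bar. The tread is an aluminium plate 165 x 100 x 8 mm with thin rubber ribs. The point is 68 mm above the bench at rest, 38 mm fully down. Its axes are parallel to the unit's at rest.
- guard_front (a point): Middle of the guard's front roof bar, 185 mm above the bench and 72 mm to -x of the unit's centre. Roof: six bars of 10 mm along the unit's y, 140 mm long, about 25 mm apart, from here to 173 mm towards +x, on four 10 mm posts at its corners.
- pedal_hinge (a point): Middle of the pedal's hinge axis at the back of the tread, 78 mm to +x of the pedal unit's centre and 34 mm above the bench; the axis is along the unit's y.
- block_a: Bystander, loose: wooden fixture block, 110 x 75 x 60 mm high.
- block_b: Bystander, loose: wooden fixture block, 130 x 80 x 50 mm high.
- bottle: Bystander, loose: white plastic bottle, 60 mm across, 150 mm high.
- screwdriver: Bystander, loose: screwdriver lying on the bench.
- spool: Bystander, loose: grey empty spool standing on end, 60 mm across, 50 mm high.
- tray: Bystander, loose: open black tray, 120 x 160 x 35 mm high.
- shell: Bystander, loose: metal connector shell standing on end, 48 mm across, 45 mm high.

How it is judged:
By the outcome, as a careful person would: the job done as asked, in the order asked, and still so for the second after the job is handed in, with the robot touching nothing.
It also fails if it takes over 54 s, if anything falls off the work surface, if the arm or the gripper's body presses on something with over 40 N, if the wrist force passes 120 N, or if a joint passes its speed limit or range.

## Robot

A 7-joint arm with a two-finger parallel gripper is mounted at the origin on the work surface. World frame = base frame: x ahead of the robot, y to its left, z up, the work surface at z = 0. Lengths are in mm, angles in rad, forces in N, time in s.
With the tool pointing down it reaches from about 400 to 900 mm from the base axis. Payload 5.5 kg.
Tool frame: the origin (TCP) lies at the very end of the fingers, on their centre line; the grasp point (between the pads) lies 19 mm behind it; z points along the fingers, y is the line along which they close (so a half turn about z gives the same grasp; the last joint's range is limited). The gripper opens to 92 mm and grips with 3 to 60 N. Pads are 19 mm wide; open, the fingers measure 130 mm over their backs; the gripper's body (75 mm by 190 mm) begins 47 mm behind the grasp point.
Start: joints at [-1.023, 0.501, -0.427, 1.55, 0.221, 1.138, -0.21], TCP at [182.589, 623.828, 226.729] pointing down, gripper open.
Joint ranges: [-2.88, 2.88], [-0.31, 2.03], [-1.54, 1.56], [0.2, 2.42], [-1.41, 4.55], [0.19, 2.02], [-2.57, 2.57]. Speed limits (rad/s): [2.57, 2.57, 3.14, 3.14, 3.14, 3.14, 3.14].

## Interface

Orientations are given as a rotation vector (axis times angle).
In Python, from station import robot gives the robot as it stands.
- The arm moves only by the tool jog_arm, never from a script. Its argument "plan" is text: rows parted by semicolons, each of 7 numbers parted by spaces: the turn, a rotation vector about the world's x, y, z in units of 2 rad (1.0 is 2 rad), then the shift along the world's x, y, z in units of 0.12 m (1.0 is 0.12 m), then the opening, from -1 (shut) to 1 (fully open). In form: rx ry rz tx ty tz claw; .... A call has 1 to 20 rows; each row is the pose to reach, as a shift and turn from the pose commanded when the call began; what a row does not reach only later rows make up. A row lasts 1/10 s, in which the tool goes at most 50 mm and 8.59 degrees, less where a joint would pass 70% of its speed; a pose out of reach is approached as far as the arm can. A call with a number of a shift or a turn outside -1 to 1 is refused whole. A call with a gripper value outside its range is refused whole. The fingers move at their own pace and stop on an object; "newtons" is the grip in N (left out, the last holds). Time passes only in rows, so rows that repeat a pose let the fingers close. It gives the time, the measured TCP pose, the force, the opening and the grip force at its end, in the units of the state.
- robot.get_state(): the state, without advancing time (a new reading comes with each control period).
- robot.read_camera(name): name is "scene" or "top" or "wrist"; returns (picture, depth): 384x512x3 uint8, red, green, blue; 384x512 float32, mm along the optical axis (not along the pixel's ray), 0 where there is no reading.
- robot.camera_params(name): a dict with "K" (3x3 intrinsics, pixels), "R" (3x3) and "t" (3): a world point X has camera coordinates R X + t. Camera axes: x right, y down, z forward; pixel columns grow to the right and rows downward; lengths in mm; the calibration is good to about 2 mm. A picture is of the moment at which its call begins: read the wrist's pose just before it. camera_params takes no time and is no camera call; for the wrist camera it gives the pose at the moment of the call.
- robot.close_job(): hands the job in; it is judged then, once.
The state is a dict: "time_s": time; "q": joint angles; "joint_velocities": joint speeds; "joint_torque": joint torques, N m; "eef_pos": TCP position; "orientation": TCP orientation; "ft_force": force on the tool from outside, world axes, zero at the start; "ft_torque": the same for the moment, N m; "gripper_width": finger opening in mm; "gripper_force": force on a finger pad.
Only numpy, scipy, OpenCV 4.12 (cv2) and the standard library are available. Lean on these libraries where they do the work, as an engineer would, in place of code of your own. Each camera call takes 0.05 s, during which the arm holds its last target. There are 200 camera calls.

## Working session

There is one attempt and no reset: what is moved stays moved. The work goes in short steps, Python scripts to look and compute and a tool call to move; the robot and the scene stay as the last step left them, time stands still between calls to the robot, and variables do not carry over. Pictures are saved under pics/ and viewed, at most 10 in all, crops included, and the job is handed in when it is done.

Besides the shell and the picture viewer there is one more tool, called after "Emit:" in YAML: its name, and indented under it one key for each argument. jog_arm: Moves the arm, as the interface text tells. Shifts and turns lie within -1 to 1; 1 stands for 0.12 m of shift or 2 rad of turn. Its arguments: {"type":"object","properties":{"plan":{"type":"string"},"newtons":{"type":"number"}},"required":["plan"]}

```bash
mkdir -p pics; python3 - <<'E'
from station import robot
import numpy as np,cv2
s=robot.get_state();print(s['time_s'],s['eef_pos'],s['orientation'],s['ft_force'])
for n in('scene','top'):
    p,d=robot.read_camera(n);c=robot.camera_params(n)
    np.savez(f'{n}.npz',p=p,d=d,**{k:np.array(v) for k,v in c.items()})
    cv2.imwrite(f'pics/{n}.png',p[:,:,::-1])
    print(n,c,(d>0).mean())
E
```

```text
0.0 [182.4788096  623.12873274 225.6810371 ] [-4.45684178e-01 -3.10949717e+00  2.98580070e-03] [-0.87435966 -0.40839735  0.50232652]
scene {'K': array([[462.87315631,   0.        , 254.04646767],
       [  0.        , 462.87315631, 185.07450373],
       [  0.        ,   0.        ,   1.        ]]), 'R': array([[-0.74586861,  0.66608884,  0.00238224],
       [ 0.43470774,  0.48947778, -0.75593695],
       [-0.50468722, -0.56279407, -0.65464009]]), 't': array([ 410.57304382, -152.2688056 , 2057.82099312])} 0.991973876953125
top {'K': array([[408.29187199,   0.        , 247.44175146],
       [  0.        , 408.29187199, 192.00248209],
       [  0.        ,   0.        ,   1.        ]]), 'R': array([[ 0.00590077, -0.99993197,  0.01006124],
       [-0.99625642, -0.00674625, -0.08618366],
       [ 0.08624568, -0.00951503, -0.99622846]]), 't': array([ -10.3973182 ,  568.67592351, 1419.41864233])} 0.9960784912109375
```

View pics/top.png

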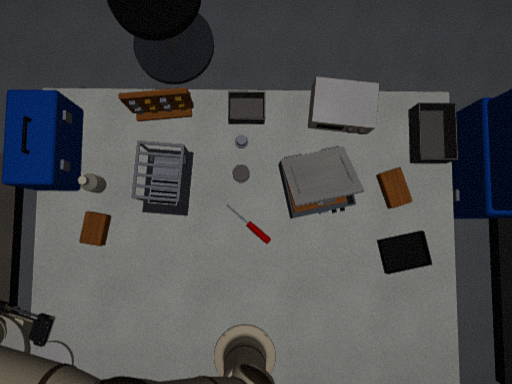

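View pics/scene.png

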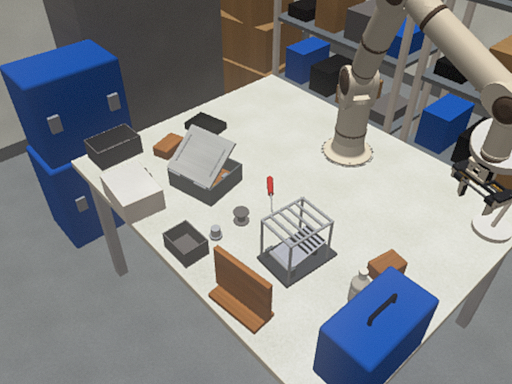

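The top view shows the test box with raised lid at about (320,180), on the right, and the pedal unit with guard at about (165,178), on the left. The screwdriver lies between them at (250,225). I'll measure both from depth.

```bash
cat > h.py <<'E'
import numpy as np,cv2
def cloud(n):
    f=np.load(n+'.npz');d=f['d'];v,u=np.mgrid[:384,:512]
    r=np.stack([u,v,np.ones_like(u)],-1)@np.linalg.inv(f['K']).T
    return (r*d[...,None]-f['t'])@f['R'],f['p']
def crop(W,u0,v0,u1,v1): return W[v0:v1,u0:u1].reshape(-1,3)
def rect(P):
    return cv2.minAreaRect(P[:,:2].astype(np.float32))
def plane(P):
    for _ in range(8):
        A=np.c_[P[:,:2],np.ones(len(P))];c=np.linalg.lstsq(A,P[:,2],rcond=None)[0]
        P=P[abs(A@c-P[:,2])<8]if _ else P
    n=np.array([-c[0],-c[1],1]);return P,n/np.linalg.norm(n)
E
python3 - <<'E'
from h import *
np.set_printoptions(precision=3,suppress=True)
for cam,lid,g in(('top',(275,140,365,220),(125,132,200,220)),('scene',(160,120,245,205),(250,190,345,290))):
    W,p=cloud(cam)
    b=crop(W,225,280,240,300) if cam=='top' else crop(W,280,100,310,125); print(cam,'bench z',np.median(b[:,2]))
    L=crop(W,*lid);L=L[L[:,2]>110];P,n=plane(L);print('lid n',n,'angle',np.arccos(n[2]),'yaw',np.arctan2(n[1],n[0]),len(P))
    x=np.array([n[2]*n[0],n[2]*n[1],-(n[0]**2+n[1]**2)]);x/=np.linalg.norm(x);y=np.cross(n,x);c=P.mean(0)
    q=(P-c)@np.c_[x,y];r=cv2.minAreaRect(q.astype(np.float32));print(r,'centre',c+r[0][0]*x+r[0][1]*y,'zrange',P[:,2].min(),P[:,2].max())
    G=crop(W,*g);
    R=G[(G[:,2]>172)&(G[:,2]<205)];print('roof',rect(R),np.median(R[:,2]),len(R))
    B=G[(G[:,2]>3)&(G[:,2]<20)];print('base',rect(B),len(B))
    T=G[(G[:,2]>30)&(G[:,2]<78)];print('tread',rect(T),len(T))
    S=crop(W,*lid);S=S[(S[:,2]>70)&(S[:,2]<95)];print('box rim',rect(S),len(S))
E
```

```text
top bench z -0.8175702066666322
lid n [0.62  0.02  0.784] angle 0.6690734983576987 yaw 0.032403733171159695 367
((5.946197509765625, 1.613616943359375), (224.00369262695312, 46.14969253540039), 38.04136276245117) centre [ 609.548 -253.005  160.268] zrange 110.42144120652394 213.23994071905153
roof ((619.0530395507812, 277.49188232421875), (150.73907470703125, 183.0054931640625), 85.64286041259766) 188.3137547509461 1151
base ((629.2950439453125, 301.142333984375), (317.4711608886719, 267.73394775390625), 0.9861868023872375) 1548
tread ((614.0758666992188, 276.0819091796875), (146.6715850830078, 188.21548461914062), 85.65961456298828) 1034
box rim ((599.4493408203125, -244.13369750976562), (214.29409790039062, 220.43923950195312), 12.578697204589844) 352
scene bench z -1.3225753448231152
lid n [ 0.126 -0.205  0.971] angle 0.24271606236839535 yaw -1.0192487335715128 213
((4.9123992919921875, 1.7470741271972656), (244.6244659423828, 33.76805877685547), 4.294272422790527) centre [ 608.093 -237.375  159.154] zrange 125.8486539397285 191.7036987781644
roof ((699.8519287109375, 294.648681640625), (371.4515380859375, 183.09600830078125), 9.083172798156738) 187.36039469464322 1222
base ((517.6243896484375, 219.72427368164062), (480.8181457519531, 370.9106750488281), 48.61277770996094) 1605
tread ((615.337158203125, 280.68353271484375), (152.740234375, 193.42242431640625), 85.25569152832031) 1211
box rim ((644.0892333984375, -197.43756103515625), (174.62368774414062, 339.1962585449219), 63.73012924194336) 388
```

```bash
cat >> h.py <<'E'
def ransac(P,t=4):
    rng=np.random.default_rng(0);best=None
    for _ in range(800):
        a,b,c=P[rng.choice(len(P),3,False)];n=np.cross(b-a,c-a);k=np.linalg.norm(n)
        if k<500: continue
        m=abs((P-a)@n/k)<t
        if best is None or m.sum()>best.sum(): best=m
    Q=P[best];n=np.linalg.svd(Q-Q.mean(0))[2][2];return Q,n*np.sign(n[2])
def lidfit(cam,box):
    W,p=cloud(cam);L=crop(W,*box);L=L[L[:,2]>80];P,n=ransac(L)
    th=np.arccos(n[2]);yaw=np.arctan2(n[1],n[0]);
    x=np.array([n[2]*n[0],n[2]*n[1],-(n[0]**2+n[1]**2)]);x/=np.linalg.norm(x);y=np.cross(n,x);c=P.mean(0)
    q=(P-c)@np.c_[x,y];r=cv2.minAreaRect(q.astype(np.float32));C=c+r[0][0]*x+r[0][1]*y
    return len(P),n,th,yaw,r,C,x
E
python3 - <<'E'
from h import *
np.set_printoptions(precision=3,suppress=True)
for cam,b in(('top',(275,140,365,220)),('scene',(160,120,245,205))):
    N,n,th,yaw,r,C,x=lidfit(cam,b);print(cam,N,n,th,yaw,r,C)
    # top-face centre is 100mm from hinge, 6 above mid
    h=C+100*x-6*n; e=C-85*x; print('hinge',h,'lid_edge',e)
W,p=cloud('top')
W2,_=cloud('scene')
for w,g in((W,(125,132,200,220)),(W2,(250,190,345,290))):
    G=crop(w,*g)
    yaw=np.radians(-4.5);ex=np.array([np.cos(yaw),np.sin(yaw)]);ey=np.array([-ex[1],ex[0]])
    for lo,hi in((176,200),(3,20),(30,78)):
        R=G[(G[:,2]>lo)&(G[:,2]<hi)];R=R[np.linalg.norm(R[:,:2]-[610,278],axis=1)<150]
        a=R[:,:2]@ex;b=R[:,:2]@ey;print(lo,len(R),np.percentile(a,[0,1,50,99,100]),np.percentile(b,[0,1,50,99,100]),np.median(R[:,2]),cv2.minAreaRect(R[:,:2].astype(np.float32))[2])
E
```

```text
top 3099 [0.556 0.125 0.822] 0.606282583248071 0.22113345339935894 ((8.396087646484375, -0.484649658203125), (212.63870239257812, 220.0207061767578), 0.09399209171533585) [ 620.088 -239.709  151.514]
hinge [ 696.928 -222.435   89.602] lid_edge [ 551.938 -255.03   199.949]
scene 1829 [0.554 0.12  0.823] 0.6032837402380794 0.2134983646413878 ((0.15476226806640625, -5.904487609863281), (211.0490264892578, 225.10121154785156), 0.5890641808509827) [ 620.394 -236.451  149.042]
hinge [ 697.545 -219.725   87.367] lid_edge [ 551.988 -251.282  197.267]
176 1149 [503.696 504.386 594.717 685.543 686.718] [249.884 250.776 325.327 398.803 400.657] 188.3164286935092 85.64286041259766
3 1369 [447.809 455.922 550.774 722.446 733.357] [206.122 219.795 295.503 458.74  472.805] 10.524877301412754 0.9375152587890625
30 1034 [496.363 497.511 582.273 677.839 684.44 ] [249.843 253.491 328.562 391.284 396.987] 52.76887535197781 85.65961456298828
176 993 [501.723 504.895 607.294 685.728 688.392] [250.385 255.772 335.163 403.869 406.148] 187.3274011139989 85.60533905029297
3 1233 [443.101 467.047 613.187 707.472 730.043] [183.764 205.129 373.121 450.547 472.32 ] 10.124355733882519 4.386308670043945
30 1211 [494.775 499.619 593.934 684.56  688.449] [252.079 260.474 337.409 402.356 404.81 ] 50.83611479336715 85.25569152832031
```

Emit:
jog_arm:
  plan: "0 0 0 0.8 -1 0.2 -1;0 0 0 0.8 -1 0.2 -1;0 0 0 0.8 -1 0.2 -1;0 0 0 0.8 -1 0.2 -1"
  newtons: 20

```text
time_s: 0.5
eef_pos: [285.2, 498.2, 250.9]
orientation: [0.46, 3.104, -0.005]
ft_force: [0.0, 0.1, 0.0]
gripper_width: 64.3
gripper_force: 0.0
```

Emit:
jog_arm:
  plan: "0 0 0 0.8 -1 0 -1;0 0 0 0.8 -1 0 -1;0 0 0 0.8 -1 0 -1;0 0 0 0.8 -1 0 -1"

```text
time_s: 0.9
eef_pos: [379.9, 377.0, 250.1]
orientation: [0.462, 3.105, -0.006]
ft_force: [0.2, 0.3, -0.1]
gripper_width: 32.2
gripper_force: 0.0
```

Emit:
jog_arm:
  plan: "0 0 0 0.5 -1 0 -1;0 0 0 0.5 -1 0 -1;0 0 0 0.5 -1 0 -1;0 0 0 0.5 -1 0 -1"

```text
time_s: 1.3
eef_pos: [437.1, 258.5, 250.3]
orientation: [0.459, 3.107, -0.004]
ft_force: [-0.2, 0.4, 0.1]
gripper_width: 1.9
gripper_force: 0.0
```

Emit:
jog_arm:
  plan: "0 0 0 0.2 -1 0 -1;0 0 0 0.2 -1 0 -1;0 0 0 0.2 -1 0 -1"

```text
time_s: 1.6
eef_pos: [458.9, 140.3, 250.4]
orientation: [-0.451, -3.109, 0.003]
ft_force: [-0.5, -0.8, 0.2]
gripper_width: 0.4
gripper_force: 0.0
```

Emit:
jog_arm:
  plan: "0 0 0 0.2 -1 0 -1;0 0 0 0.2 -1 0 -1;0 0 0 0.2 -1 0 -1"

```text
time_s: 1.9
eef_pos: [483.0, 20.0, 250.6]
orientation: [0.452, 3.109, -0.002]
ft_force: [-0.1, 1.6, 0.5]
gripper_width: 0.3
gripper_force: 0.0
```

Emit:
jog_arm:
  plan: "0 0 0 0.2 -1 0 -1;0 0 0 0.2 -1 0 -1;0 0 0 0.2 -1 0 -1"

```text
time_s: 2.2
eef_pos: [507.0, -100.2, 250.6]
orientation: [0.452, 3.109, -0.003]
ft_force: [0.4, 1.2, -0.0]
gripper_width: 0.6
gripper_force: 0.0
```

Emit:
jog_arm:
  plan: "0 0 0 0.2 -1 0 -1;0 0 0 0.2 -1 0 -1;0 0 0 0.2 -1 0 -1;0 0 0 0.2 -1 0 -1"

```text
time_s: 2.6
eef_pos: [530.7, -219.8, 250.1]
orientation: [-0.454, -3.108, 0.003]
ft_force: [-0.2, 0.0, 0.7]
gripper_width: 0.5
gripper_force: 0.0
```

Emit:
jog_arm:
  plan: "0 0 0 0.16 -0.28 -0.29 -1;0 0 0 0.16 -0.28 -0.29 -1;0 0 0 0.16 -0.28 -0.36 -1;0 0 0 0.15 -0.28 -0.40 -1;0 0 0 0.12 -0.29 -0.47 -1;0 0 0 0.09 -0.3 -0.535 -1;0 0 0 0.06 -0.305 -0.6 -1;0 0 0 0.02 -0.31 -0.67 -1"

```text
time_s: 3.4
eef_pos: [532.9, -253.1, 170.2]
orientation: [0.445, 3.109, 0.0]
ft_force: [1.4, 0.5, 1.2]
gripper_width: 0.8
gripper_force: 0.6
```

```bash
python3 - <<'E'
from station import robot
import numpy as np,cv2
from h import *
p,d=robot.read_camera('scene');c=robot.camera_params('scene')
np.savez('scene.npz',p=p,d=d,**c)
cv2.imwrite('pics/s2.png',cv2.resize(p[90:240,120:320,::-1],None,fx=3,fy=3))
s=robot.get_state();print(s['eef_pos'],s['ft_force'],s['q'])
E
```

```text
[ 531.04250805 -253.21757711  168.45254877] [-0.00205835  0.0696468  -0.38714212] [ 0.33408807  0.42193683  0.08308295  1.77727234 -0.04155037  0.94627841
  1.71991379]
```

View pics/s2.png

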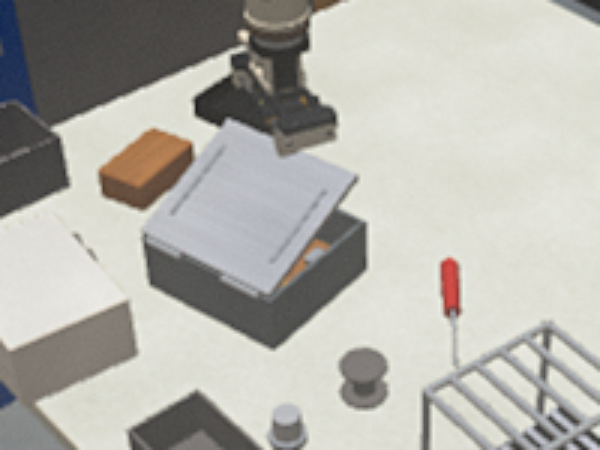

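The crop shows the closed fingertips at about (283,150), overlapping the lid's front edge. I'll check the lid angle from depth.

```bash
python3 - <<'E'
from h import *
N,n,th,yaw,r,C,x=lidfit('scene',(160,132,245,205));print(N,th,yaw,r,C)
E
```

```text
1710 0.3892423767324747 0.2167922971155356 ((-0.5160446166992188, -4.7437286376953125), (210.43231201171875, 224.7237091064453), 0.12742358446121216) [ 610.8386184  -237.50214568  131.41641273]
```

Emit:
jog_arm:
  plan: "0 0 0 -0.03 0 -0.07 -1;0 0 0 -0.06 -0.01 -0.145 -1;0 0 0 -0.08 -0.02 -0.22 -1;0 0 0 -0.1 -0.02 -0.29 -1;0 0 0 -0.11 -0.02 -0.37 -1;0 0 0 -0.125 -0.03 -0.445 -1;0 0 0 -0.125 -0.03 -0.48 -1;0 0 0 -0.13 -0.03 -0.51 -1"

```text
time_s: 4.25
eef_pos: [517.0, -257.0, 108.4]
orientation: [-0.446, -3.109, -0.0]
ft_force: [-0.9, 0.5, 1.5]
gripper_width: 0.3
gripper_force: 0.5
```

Emit:
jog_arm:
  plan: "0 0 0 0 0 -0.02 -1;0 0 0 0 0 -0.04 -1;0 0 0 0 0 -0.06 -1;0 0 0 0 0 -0.08 -1"

```text
time_s: 4.65
eef_pos: [517.5, -257.0, 99.5]
orientation: [0.446, 3.11, -0.0]
ft_force: [-0.8, -0.3, 0.3]
gripper_width: 0.0
gripper_force: 0.5
```

Emit:
jog_arm:
  plan: "0 0 0 0 0 -0.015 -1;0 0 0 0 0 -0.03 -1;0 0 0 0 0 -0.04 -1;0 0 0 0 0 -0.04 -1"

```text
time_s: 5.05
eef_pos: [517.6, -257.1, 98.0]
orientation: [0.446, 3.109, 0.0]
ft_force: [-9.3, 4.1, 25.3]
gripper_width: 0.4
gripper_force: 12.8
```

```bash
python3 - <<'E'
from station import robot
import numpy as np,cv2
from h import *
p,d=robot.read_camera('scene');c=robot.camera_params('scene')
np.savez('scene.npz',p=p,d=d,**c)
cv2.imwrite('pics/s3.png',cv2.resize(p[90:240,120:320,::-1],None,fx=3,fy=3))
print(robot.get_state()['ft_force'])
N,n,th,yaw,r,C,x=lidfit('scene',(160,140,245,205));print(N,th,yaw,r,C)
E
```

```text
[-8.54534152  4.29243139 24.40181282]
1451 0.008792094906409085 -1.9935535101426227 ((-25.21793556213379, 42.91490173339844), (225.37193298339844, 322.8626708984375), 36.46097946166992) [ 654.58230953 -229.24804324   96.7268038 ]
```

View pics/s3.png

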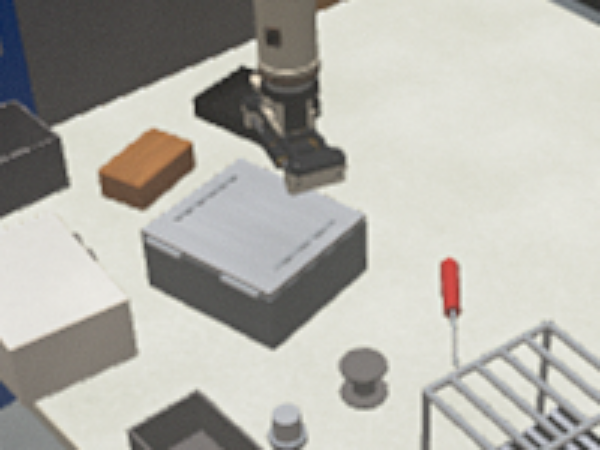

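The lid is flat shut (fit 0.009 rad), and the tip is stopped at z=98 with 25 N. I'll lift off and travel left toward the pedal.

Emit:
jog_arm:
  plan: "0 0 0 0 0 0.3 -1;0 0 0 0 0 0.7 -1;0 0 0 0 0 1 -1;0 0 0 0 0 1 -1"

```text
time_s: 5.5
eef_pos: [521.2, -258.6, 220.9]
orientation: [0.444, 3.099, -0.004]
ft_force: [0.4, -1.0, 0.5]
gripper_width: 0.7
gripper_force: 0.0
```

Emit:
jog_arm:
  plan: "0 0 0.05 -0.12 1 0 -1;0 0 0.05 -0.12 1 0 -1;0 0 0.05 -0.12 1 0 -1"

```text
time_s: 5.8
eef_pos: [502.3, -131.5, 214.1]
orientation: [-0.282, -3.128, -0.004]
ft_force: [0.5, 0.1, -0.4]
gripper_width: 0.1
gripper_force: 0.0
```

Emit:
jog_arm:
  plan: "0 0 0.053 -0.12 1 0 -1;0 0 0.053 -0.12 1 0 -1;0 0 0.053 -0.12 1 0 -1"

```text
time_s: 6.1
eef_pos: [487.5, -11.5, 214.2]
orientation: [-0.114, -3.139, -0.003]
ft_force: [0.3, 0.1, 0.8]
gripper_width: 0.3
gripper_force: 0.0
```

Emit:
jog_arm:
  plan: "0 0 0 -0.12 1 0 -1;0 0 0 -0.12 1 0 -1;0 0 0 -0.12 1 0 -1"

```text
time_s: 6.4
eef_pos: [472.9, 108.5, 214.4]
orientation: [-0.114, -3.139, -0.004]
ft_force: [0.6, 0.2, -1.1]
gripper_width: 0.6
gripper_force: 0.0
```

Emit:
jog_arm:
  plan: "0 0 0 -0.12 1 0 -1;0 0 0 -0.12 1 0 -1;0 0 0 -0.12 1 0 -1;0 0 0 -0.12 1 0 -1"

```text
time_s: 6.8
eef_pos: [458.2, 227.7, 214.3]
orientation: [-0.113, -3.139, -0.003]
ft_force: [0.2, -0.1, 0.1]
gripper_width: 0.2
gripper_force: 0.0
```

```bash
python3 - <<'E'
from station import robot
from h import *
p,d=robot.read_camera('top');c=robot.camera_params('top')
np.savez('top2.npz',p=p,d=d,**c)
s=robot.get_state();print(s['q'],s['eef_pos'])
N,n,th,yaw,r,C,x=lidfit('top2',(278,145,365,215));print(N,n,th,C)
E
```

```text
[-0.29897217  0.24633526 -0.24124886  1.91359885  0.06891048  0.9902366
  0.92499849] [458.90787668 224.74067296 214.10377523]
3146 [ 0.00429686 -0.00278665  0.99998689] 0.005121393712753451 [ 601.03991953 -244.08215475   97.7055726 ]
```

Emit:
jog_arm:
  plan: "0 0 0 -0.06 0.53 0 -1;0 0 0 -0.06 0.53 0 -1;-0.03 -0.391 0 -0.06 0.53 -0.3 -1;-0.03 -0.391 0 -0.06 0.53 -0.5 -1;-0.03 -0.391 0 -0.06 0.53 -0.5 -1;-0.03 -0.391 0 -0.06 0.53 -0.5 -1;-0.03 -0.391 0 -0.06 0.53 -0.5 -1;-0.03 -0.391 0 -0.06 0.53 -0.5 -1;-0.03 -0.391 0 -0.06 0.53 -0.5 -1;-0.03 -0.391 0 -0.06 0.53 -0.5 -1"

```text
time_s: 7.85
eef_pos: [452.8, 285.3, 154.7]
orientation: [0.093, 2.353, -0.037]
ft_force: [0.9, -0.6, 0.2]
gripper_width: 0.3
gripper_force: 0.0
```

```bash
python3 - <<'E'
from station import robot
from h import *
from scipy.spatial.transform import Rotation as R
p,d=robot.read_camera('scene')
cv2.imwrite('pics/s4.png',cv2.resize(p[100:300,230:470,::-1],None,fx=3,fy=3))
s=robot.get_state();print(s['q'],s['eef_pos'],s['ft_force']);print(R.from_rotvec(s['orientation']).as_matrix())
E
```

```text
[-1.0528028   0.29745774 -0.0273093   2.37639567  1.48070802  0.7152927
 -0.88851385] [451.02953124 285.89959748 153.27879125] [-1.57719272 -0.01905682 -2.34075097]
[[-0.70346626  0.07564494  0.70669163]
 [ 0.05480664  0.99713276 -0.05217752]
 [-0.70861234  0.00202627 -0.7055951 ]]
```

View pics/s4.png

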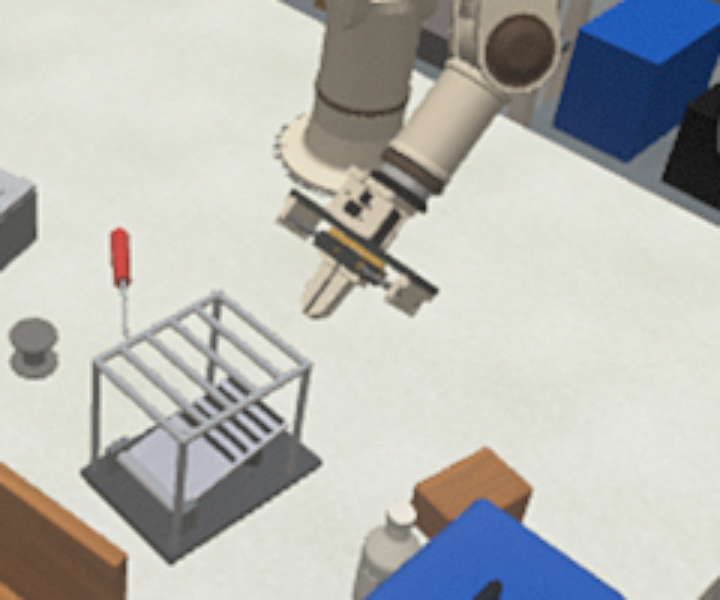

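The view shows the tool tilted 45° with closed fingertips at about (315,310), in front of the guard opening, and everything clear. Entering under the front bar.

Emit:
jog_arm:
  plan: "0 0 0 0.19 0.04 -0.25 -1;0 0 0 0.19 0.04 -0.48 -1;0 0 0 0.19 0.04 -0.48 -1;0 0 0 0.35 0.03 -0.48 -1;0 0 0 0.5 0.02 -0.48 -1;0 0 0 0.6 0.01 -0.48 -1;0 0 0 0.69 0 -0.48 -1;0 0 0 0.69 0 -0.48 -1"

```text
time_s: 8.7
eef_pos: [537.6, 285.7, 98.4]
orientation: [0.097, 2.354, -0.036]
ft_force: [-0.4, -0.4, 0.1]
gripper_width: 0.5
gripper_force: 0.0
```

```bash
python3 - <<'E'
from station import robot
from h import *
p,d=robot.read_camera('scene')
cv2.imwrite('pics/s5.png',cv2.resize(p[170:300,240:380,::-1],None,fx=4,fy=4))
s=robot.get_state();print(s['time_s'],s['eef_pos'],s['orientation'],s['ft_force'],s['q'])
E
```

```text
8.75 [536.32038118 286.08246995  97.79533539] [ 0.09527607  2.35496076 -0.0360924 ] [-0.50431413  0.21890192 -0.13384414] [-0.94195228  0.4930566   0.05577564  2.27095879  1.75371258  0.61119912
 -1.04281519]
```

View pics/s5.png

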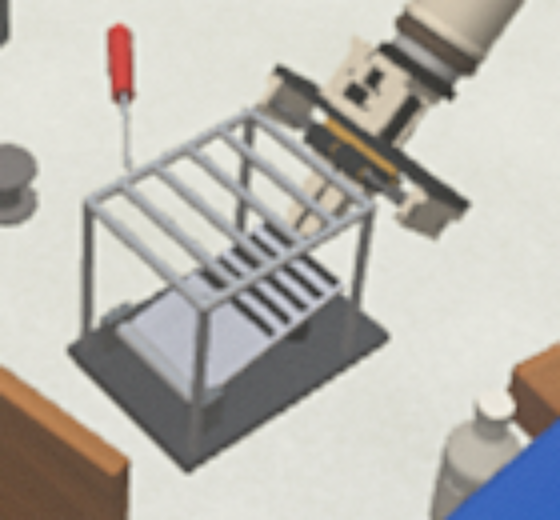

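Tips are under the front bar above the tread's free end near (300,225), and the hand is clear of the posts. Pressing.

Emit:
jog_arm:
  plan: "0 0 0 -0.01 0 -0.1 -1;0 0 0 -0.015 0 -0.18 -1;0 0 0 -0.015 0 -0.24 -1;0 0 0 -0.015 0 -0.3 -1;0 0 0 -0.015 0 -0.35 -1;0 0 0 -0.015 0 -0.39 -1"

```text
time_s: 9.35
eef_pos: [532.9, 287.7, 51.1]
orientation: [0.091, 2.355, -0.035]
ft_force: [-7.6, -1.1, 12.6]
gripper_width: 0.1
gripper_force: 6.0
```

Emit:
jog_arm:
  plan: "0 0 0 0 0 -0.03 -1;0 0 0 0 0 -0.06 -1;0 0 0 0 0 -0.08 -1;0 0 0 0 0 -0.09 -1"

```text
time_s: 9.75
eef_pos: [533.4, 287.9, 43.2]
orientation: [0.091, 2.349, -0.034]
ft_force: [-27.4, -4.5, 45.8]
gripper_width: 0.6
gripper_force: 22.6
```

The pedal is on its stop, since the force jumped to 46 N. I'll ease off slightly and hold.

Emit:
jog_arm:
  plan: "0 0 0 0 0 0.015 -1;0 0 0 0 0 0.02 -1;0 0 0 0 0 0.02 -1;0 0 0 0 0 0.02 -1;0 0 0 0 0 0.02 -1;0 0 0 0 0 0.02 -1;0 0 0 0 0 0.02 -1;0 0 0 0 0 0.02 -1;0 0 0 0 0 0.02 -1;0 0 0 0 0 0.02 -1"

```text
time_s: 10.75
eef_pos: [533.2, 287.8, 44.1]
orientation: [0.091, 2.353, -0.034]
ft_force: [-11.1, -1.7, 19.1]
gripper_width: 0.4
gripper_force: 9.7
```

```bash
python3 - <<'E'
from station import robot
from h import *
for n in('scene','top'):
    p,d=robot.read_camera(n);c=robot.camera_params(n);np.savez(n+'3.npz',p=p,d=d,**c)
    W,_=cloud(n+'3');yaw=-.0767;ex=np.array([np.cos(yaw),np.sin(yaw)]);ey=np.array([-ex[1],ex[0]])
    P=W.reshape(-1,3);a=P[:,:2]@ex;b=P[:,:2]@ey-326
    for nm,Q in(('now',P),('before',cloud(n)[0].reshape(-1,3))):
        a=Q[:,:2]@ex-580.5;b=Q[:,:2]@ey-326;m=(abs(b)<42)&(a>-70)&(a<60)&(Q[:,2]>20)&(Q[:,2]<80)
        print(n,nm,m.sum(),np.polyfit(a[m],Q[m,2],1))
print(robot.get_state()['ft_force'])
E
```

```text
scene now 568 [-1.42140092e-02  3.72129796e+01]
scene before 624 [-0.18949364 52.34576248]
top now 575 [-3.68234505e-03  3.77311827e+01]
top before 582 [-0.21023666 53.96333894]
[-10.78099419  -1.11046543  19.43570316]
```

The tread is level, so the pedal is fully down. Press a touch firmer for a clear second, then release and withdraw.

Emit:
jog_arm:
  plan: "0 0 0 0 0 -0.01 -1;0 0 0 0 0 -0.01 -1;0 0 0 0 0 -0.01 -1;0 0 0 0 0 -0.01 -1;0 0 0 0 0 -0.01 -1;0 0 0 0 0 -0.01 -1;0 0 0 0 0 -0.01 -1;0 0 0 0 0 -0.01 -1;0 0 0 0 0 -0.01 -1;0 0 0 0 0 -0.01 -1;0 0 0 0 0 -0.01 -1;0 0 0 0 0 -0.01 -1;0 0 0 0 0 -0.01 -1"

```text
time_s: 12.15
eef_pos: [533.3, 287.9, 43.7]
orientation: [0.091, 2.351, -0.033]
ft_force: [-17.0, -2.8, 27.8]
gripper_width: 0.5
gripper_force: 13.9
```

Emit:
jog_arm:
  plan: "0 0 0 0 0 0.06 -1;0 0 0 0 0 0.13 -1;0 0 0 0 0 0.2 -1;0 0 0 0 0 0.28 -1;0 0 0 0 0 0.36 -1;0 0 0 0 0 0.44 -1;0 0 0 0 0 0.47 -1;0 0 0 -0.2 0.01 0.47 -1;0 0 0 -0.5 0.03 0.47 -1;0 0 0 -0.8 0.05 0.47 -1;0 0 0 -0.8 0.05 0.7 -1;0 0 0 -0.8 0.05 0.9 -1;0 0 0 -0.8 0.05 0.9 -1;0 0 0 -0.8 0.05 0.9 -1"

```text
time_s: 13.55
eef_pos: [437.4, 293.1, 148.9]
orientation: [0.093, 2.356, -0.034]
ft_force: [-0.1, -0.0, -1.0]
gripper_width: 0.6
gripper_force: 0.0
```

```bash
python3 - <<'E'
from station import robot
from h import *
for n in('scene','top'):
    p,d=robot.read_camera(n);c=robot.camera_params(n);np.savez(n+'4.npz',p=p,d=d,**c)
    if n=='top': cv2.imwrite('pics/t4.png',p[:,:,::-1])
    yaw=-.0767;ex=np.array([np.cos(yaw),np.sin(yaw)]);ey=np.array([-ex[1],ex[0]])
    Q=cloud(n+'4')[0].reshape(-1,3)
    a=Q[:,:2]@ex-580.5;b=Q[:,:2]@ey-326;m=(abs(b)<42)&(a>-70)&(a<60)&(Q[:,2]>20)&(Q[:,2]<80)
    print(n,m.sum(),np.polyfit(a[m],Q[m,2],1))
print('lid',lidfit('top4',(278,145,365,215))[2])
s=robot.get_state();print(s['time_s'],s['eef_pos'],s['ft_force'])
E
```

```text
scene 629 [-0.18985902 52.29576655]
top 585 [-0.2068745  53.82112052]
lid 0.005572878486342654
13.65 [437.25126032 292.16659752 147.87607443] [-1.24400441 -0.21750921 -0.65070181]
```

View pics/t4.png

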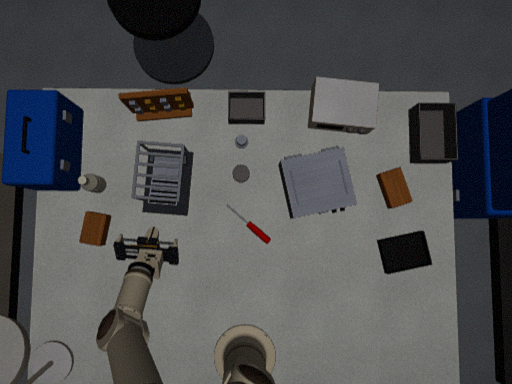

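The lid is shut at (318,182), the pedal is back at its rest angle, and the other objects are where they started. The arm is clear of everything at (148,250).

```bash
python3 -c "
from station import robot
print(robot.close_job())"
```

```text
the job is handed in; nothing more can be done
None
```

The job is handed in: the lid is shut past its detent, then the pedal was held on its stop for over 2 s and came back up, and nothing else on the bench was moved.

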